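# Free the sagging bolt and hold the book-rack gate ajar

## Robot

A 6-joint arm with a two-finger parallel gripper is mounted at the origin on the work surface. World frame = base frame: x ahead of the robot, y to its left, z up, the work surface at z = 0. Lengths are in mm, angles in rad, forces in N, time in s.
With the tool pointing down it reaches from about 350 to 775 mm from the base axis. Payload 7.3 kg.
Tool frame: the origin (TCP) lies between the finger pads; the fingertips stand 8 mm ahead of it and the grasp point (between the pads) lies 11 mm behind it; y points along the fingers, z is the direction in which the jaws open and shut, and the axes are right-handed (so a half turn about y gives the same grasp; the last joint's range is limited). The gripper opens to 92 mm and grips with 3 to 60 N. Pads are 19 mm wide; open, the fingers measure 130 mm over their backs; the gripper's body (75 mm by 190 mm) begins 47 mm behind the grasp point.
Start: joints at [-0.146, 0.342, 1.524, -0, 1.275, -0.146], TCP at [525.018, 0.02, 234.741] pointing down, gripper open.
Joint ranges: [-2.53, 2.53], [-0.77, 2.02], [0.04, 2.7], [-1, 4.14], [0.28, 2.66], [-3.11, 3.11]. Speed limits (rad/s): [2.57, 2.57, 3.14, 3.14, 3.14, 3.14].

## Interface

Orientations are given as [roll, pitch, yaw] about the fixed x, y, z axes, in that order (R = Rz(yaw) Ry(pitch) Rx(roll)).
In Python, from plant import bot, vision, job gives the robot as it stands. The module is installed in compiled form; this text tells all that it offers.
- The arm moves only by the tool arm_command, never from a script. Its argument "deltas" is a list of rows, each a list of 4 numbers: the shift along the tool's x, y, z in m, then the turn about the tool's y in degrees. In form: [[x, y, z, twist], ...]. A call has 1 to 5 rows; each row shifts and turns the commanded pose from where the row before left it, along the tool's axes as they then stand; what a row does not reach is not made up. A row lasts 1/10 s, in which the tool goes at most 50 mm and 8.59 degrees, less where a joint would pass 70% of its speed; a pose out of reach is approached as far as the arm can. A call is refused whole if a number of a shift passes 0.05 or a number of a turn 8.59, either way. A call with a gripper value outside its range is refused whole. "claw" is the closure in counts, from 0 (fully open) to 255 (shut), set as the call begins (left out, the last holds). The fingers move at their own pace and stop on an object; the grip force is fixed at half the most. Time passes only in rows, so rows that do not move let the fingers close. It gives the time, the measured TCP pose, the force and the opening at its end, in the units of the state.
- bot.get_obs(): the state, without advancing time (a new reading comes with each control period).
- vision.capture(name): name is "scene" or "side" or "wrist"; returns a dict with "img" (480x640x3 uint8, red, green, blue), "camera_matrix" (3x3 intrinsics, pixels), "world_to_cam" (4x4, takes a point from world to camera coordinates); the wrist camera has in their place "mount" (4x4, takes a point from camera to tool coordinates, whose origin is the TCP and whose axes are the tool frame's). Camera axes: x right, y down, z forward; pixel columns grow to the right and rows downward; lengths in mm; the calibration is good to about 2 mm. The wrist camera is an equidistant fisheye: a pixel r from the principal point sees the ray r / f radians off the axis. A picture is of the moment at which its call begins: read the wrist's pose just before it. There is no depth.
- job.close_job(): hands the job in, once; it reports no verdict.
Trained networks look in a picture, given as the dict that the camera call returned (one of the last four; its "shot" number tells which), for a name from the list of things; names that differ only in an ending like _2 or _b are one class to them, and where a whole thing is asked for, a point or a joint stands for the part that bears it (a point fixed in the world has none). Each returns a list of dicts, best first, with "confidence" (0 to 1); they miss things now and then, are a little off and sometimes report something else, mostly with a low value. They report only what shows in the picture. A call takes as long as a camera call.
- vision.find_in(picture, name): "xyz" ([x, y, z] in mm, in the coordinates of the camera as it stood for that picture, good to about 4 mm: the middle of the surface that is visible of it).
- vision.regions_of(picture, name): "mask" (480x640 bool, what is visible of it).
The state is a dict: "time": time; "joint_positions": joint angles; "dq": joint speeds; "tau": joint torques, N m; "tool_pos": TCP position; "tcp_rot": TCP orientation; "contact_force": force on the tool from outside, world axes, zero at the start; "moment": the same for the moment, N m; "grip_width": finger opening in mm.
Only numpy, scipy, OpenCV 4.12 (cv2) and the standard library are available. Lean on these libraries where they do the work, as an engineer would, in place of code of your own. Each camera call takes 0.05 s, during which the arm holds its last target. There are 200 camera calls.

## Task

Turn the red bolt handle of the book rack straight up to the yellow mark, then raise the sagging bolt so that its nose passes over the keeper's bent lip while you draw it towards the hinge, clear of the keeper, without forcing it. Still gripping the red handle, swing the sprung gate ajar, about 80 mm at its latch edge, and finish while holding it there, bolt drawn, without letting go. Leave the other things where they are.

Things in the scene. Friction and masses are not known exactly. Their poses are not given: they have to be found in the camera images.
- rack: Fixed open-topped wooden book rack, 160 deep (x) by 320 wide (y); walls 120 mm high, front posts 190. Origin on the table, mid-width, 100 mm behind the front face; -x is its front, towards the robot. Its gate (240 wide, 18 thick, 50 to 175 mm above the table) is hinged at the -y post. The bolt lies along y before the gate: its axis at x = -124 mm, 150 mm above the table.
- keeper: Dark steel keeper on the +y post (its frame is the rack's): y 114 to 146 mm, up to 31 mm above the bolt's axis, 18 mm before it. Its bent brass lip fills y 114 to 124, up to 5.5 mm below the resting axis: the rod passes over it; the nose must be raised over 7 mm (10 is good) for the first 24 mm of draw. Its front strap bars the gate until the nose is drawn out.
- handle: The bolt's red handle: a round stem 12 mm thick that stands out of the rod at right angles; red from 32 to 68 mm from the bolt's axis. Origin: on the bolt's axis at the handle; z points out along the stem, y along the bolt towards the keeper.
- handle_grip (a point): Point to grip on the red handle, on the stem's centre line, 52 mm from the bolt's axis. Best taken by pads closing along the bolt (rack y) with the tool leaning as the stem does, and turned up with it: a stem gripped firmly hardly pivots between the pads. Two bolt guides (12 mm wide, 45 mm to the keeper side and 85 mm to the hinge side of the handle's first place) reach 25 mm above the bolt's axis and 10 mm before it.
- bolt_axis (a point): Point on the bolt's axis at the root of the handle; it travels with draw and lift (and the gate).
- nose: The bolt's brass nose; origin on the bolt's axis at the handle's root. Pressed against the keeper with over 40 N it counts as forced.
- bolt_nose (a point): Centre of the bolt's brass nose (disc 24 mm across, 8 mm long), on the bolt's axis, 84 mm from the handle's root towards the keeper. With gate shut and draw 0 it lies 33 mm before the hinge point (rack -x) and 264 mm along the gate from it (rack +y).
- gate_hinge (a point): Point on the gate's vertical hinge axis at the height of the resting bolt; rack x = -91, y = -130 mm.
- gate_edge (a point): Middle of the gate's front face at its latch edge, at the height of the resting bolt, 240 mm from the hinge.
- gate (a joint): Gate angle in rad: 0 shut, positive as its latch edge swings out towards the robot (turning counter-clockwise seen from above). A spring shuts it: about 0.2 to 0.3 N m, some 2 N at the handle. 80 mm at the latch edge is 0.33 rad.
- draw (a joint): How far the bolt is drawn towards the hinge (rack -y), in m: 0 to 0.003 at the start, 0.042 at its stop; clear of the keeper from 0.026. Friction about 2 N; stays where left.
- lift (a joint): How far the bolt is raised in its slack guides, in m: 0 resting (sagging), 0.014 at its stop. It falls back when let go (weight about 2 N).
- turn (a joint): Turn of the bolt about its axis in rad: 0 = handle straight up at the yellow mark, positive = leaning towards the robot (0.5 to 0.8 at the start), stops at 1.1 and -0.3; stays where left. A tail under the rod locks the bolt against drawing unless the handle is within about 0.3 of upright, and keeps it within about 0.35 once drawn.
- pencil_tin: Bystander: grey tin of coloured pencils, 90 x 180 x 18 mm, flat before the rack. Origin under its centre.
- notebook: Bystander: blue hardback notebook 110 x 150 x 13 mm, flat before the rack. Origin under its centre.
- eraser: Bystander: white eraser 25 x 55 x 14 mm. Origin under its centre.
- mug: Bystander: white mug 80 mm wide, 90 mm high, left of the rack. Origin under its centre.
- glasses_case: Bystander: dark red spectacle case 60 x 155 x 40 mm, right of the rack. Origin under its centre.
- glue: Bystander: glue bottle 40 mm wide, 100 mm high, right of the rack. Origin under its centre.
- pencil_cup: Bystander: green cup 60 mm wide, 70 mm high (pencils to about 115 mm), standing inside the rack behind the gate. Origin under its centre.

How it is judged (in metres and radians):
On the way, in this order (a step that is already met when the one before it is completed fails the run):
1. the handle is turned up to the yellow mark while the bolt is still home (value of joint turn between -0.25 and 0.25 rad and value of joint draw below 0.008 m), for 0.2 s.
2. the bolt is raised and its nose is passing over the lip (value of joint lift above 0.005 m and value of joint draw above 0.009 m).
3. the bolt is drawn clear of the keeper (value of joint draw above 0.026 m), for 0.1 s.
At the end, for the whole second after the job is handed in: The gate is held still (under 0.05 rad/s) at 0.22 to 0.46 rad (53 to 110 mm at the latch edge), the bolt is drawn over 26 mm, its handle leans under 0.4 rad to the robot and is still gripped (over 2 N), and every bystander is within 40 mm of its first place (value of joint gate between 0.22 and 0.46 rad and velocity of joint gate between -0.05 and 0.05 rad/s and value of joint draw above 0.026 m and value of joint turn below 0.4 rad and contact force between the fingers and handle above 2 N and distance of each of pencil_tin, notebook, eraser, mug, glasses_case, glue, pencil_cup from where it was at the start of the episode below 0.04 m); the arm keeps its last pose, push and grip.
It fails at once if the bolt is forced against the keeper (contact force between nose and keeper above 40 N).
It fails at once if a bystander is shoved more than 40 mm (distance of any of pencil_tin, notebook, eraser, mug, glasses_case, glue, pencil_cup from where it was at the start of the episode above 0.04 m).
It fails at once if the mug, glue or pencil cup is tipped over (angle between any of mug, glue, pencil_cup's own z axis and vertical above 0.5 rad).
It also fails if it takes over 38 s, if anything falls off the work surface, if the arm or the gripper's body presses on something with over 40 N, if the wrist force passes 120 N, or if a joint passes its speed limit or range.

## Working session

There is one attempt and no reset: what is moved stays moved. The work goes in short steps, Python scripts to look and compute and a tool call to move; the robot and the scene stay as the last step left them, time stands still between calls to the robot, and variables do not carry over. Pictures are saved under pics/ and viewed, about 8 in all and at most 12, crops included, and the job is handed in when it is done.

Besides the shell and the picture viewer there is one more tool, called after "Call:" by a JSON object that holds its "api" and its "payload", one argument or row to a line. arm_command: Moves the arm, as the interface text tells. Its arguments: {"type":"object","properties":{"deltas":{"type":"array","items":{"type":"array","items":{"type":"number"}}},"claw":{"type":"number"}},"required":["deltas"]}

```bash
mkdir -p pics
cat > h.py <<'E'
import numpy as np, cv2
from plant import bot, vision, job
from scipy.spatial.transform import Rotation as R
def wpt(pic,p):
    return (np.linalg.inv(np.array(pic["world_to_cam"]))@np.r_[p,1])[:3]
def pose():
    o=bot.get_obs(); return o, R.from_euler('xyz',o["tcp_rot"]).as_matrix(), np.array(o["tool_pos"])
E
python3 - <<'E'
from h import *
np.set_printoptions(precision=1,suppress=True)
o,Rm,p=pose(); print(o); print(Rm)
ims=[]
for c in ("scene","side"):
    pic=vision.capture(c); ims.append(pic["img"])
    cv2.imwrite(f"pics/{c}.png",pic["img"][:,:,::-1])
    for n in ("handle","handle_grip","bolt_axis","bolt_nose","gate_edge","gate_hinge","keeper","rack","pencil_tin","notebook","mug","glasses_case"):
        try:
            for d in vision.find_in(pic,n)[:1]: print(c,n,wpt(pic,d["xyz"]),round(d["confidence"],2))
        except Exception as e: print(n,e)
E
```

```text
{'time': 0.0, 'joint_positions': array([-0.1,  0.3,  1.5, -0. ,  1.3, -0.1]), 'dq': array([ 0., -0.,  0.,  0.,  0.,  0.]), 'tau': array([  0. , -43.1, -24.4,   0.1,   0.1,  -0. ]), 'tool_pos': array([524.6,   0.1, 234. ]), 'tcp_rot': array([-1.6,  0. , -1.6]), 'contact_force': array([ 0.1,  0.8, -0.1]), 'moment': array([-0., -0.,  0.]), 'grip_width': 92.04855468437347}
[[ 0. -0.  1.]
 [-1.  0.  0.]
 [-0. -1. -0.]]
scene handle [577.6  55.9 155.1] 0.19
scene handle_grip [548.8  60.6 191.3] 0.51
scene bolt_axis [568.3  56.6 158.1] 0.63
scene bolt_nose [577.6  61.5 157.2] 0.75
scene gate_edge [572.3  59.1 157.1] 0.25
scene gate_hinge [613.2  11.2 148.9] 0.61
scene keeper [562.7 144.2 172.2] 0.85
scene rack [672.6  47.7 119.1] 0.84
scene pencil_tin [ 457.3 -139.4   17. ] 0.88
scene notebook [479.3 172.   11.2] 0.82
scene mug [627.7 293.5  44.8] 0.62
scene glasses_case [ 606.6 -308.3   38.6] 0.77
side handle_grip [544.9  64.3 195.4] 0.67
side bolt_axis [572.8  64.8 155.4] 0.8
side bolt_nose [569.6  68.  150.3] 0.64
side gate_edge [589.   49.5 168. ] 0.88
side gate_hinge [595.1  50.8 161.5] 0.82
side keeper [581.  151.7 161.3] 0.61
side rack [662.9 109.9 121.4] 0.84
side pencil_tin [480.4 -91.9  13.1] 0.93
side notebook [488.2 132.5  14.9] 0.84
side mug [640.7 287.   46.4] 0.96
side glasses_case [ 598.7 -299.5    9.3] 0.42
```

View pics/scene.png

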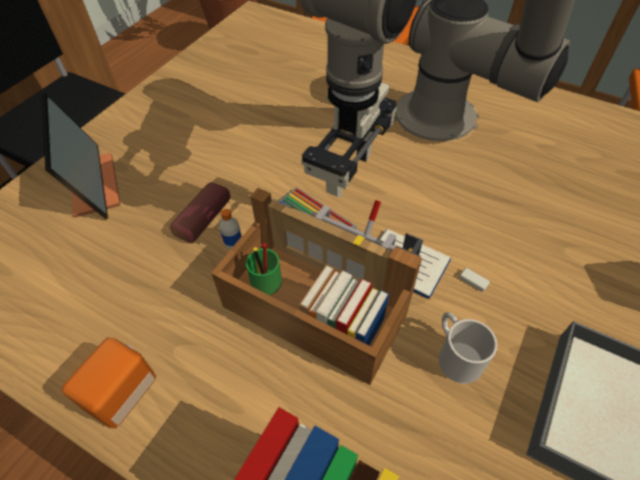

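View pics/side.png

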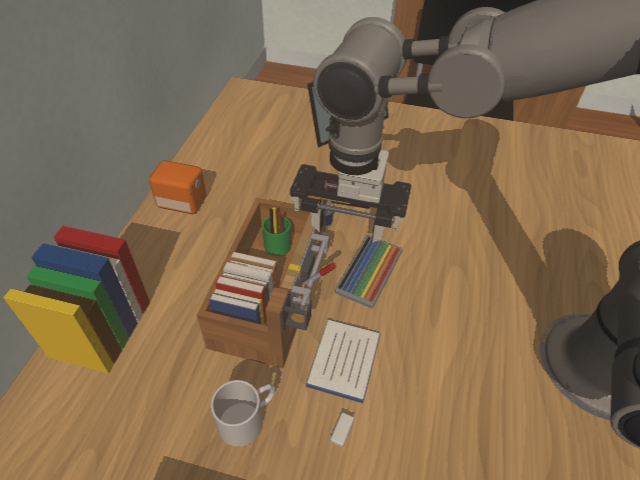

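The scene view shows the rack, with its gate front facing the robot. The red handle leans toward the robot at scene (374,218) and side (326,269); the yellow mark is at (359,240) and the keeper at (412,243). I'll measure the rack yaw from enlarged crops.

Run:
```python
import cv2,numpy as np
a=cv2.imread("pics/scene.png")[180:330,240:440]; a=cv2.resize(a,(800,600),interpolation=cv2.INTER_CUBIC)
cv2.imwrite("pics/c1.png",a)
```

```text
(no output)
```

View pics/c1.png

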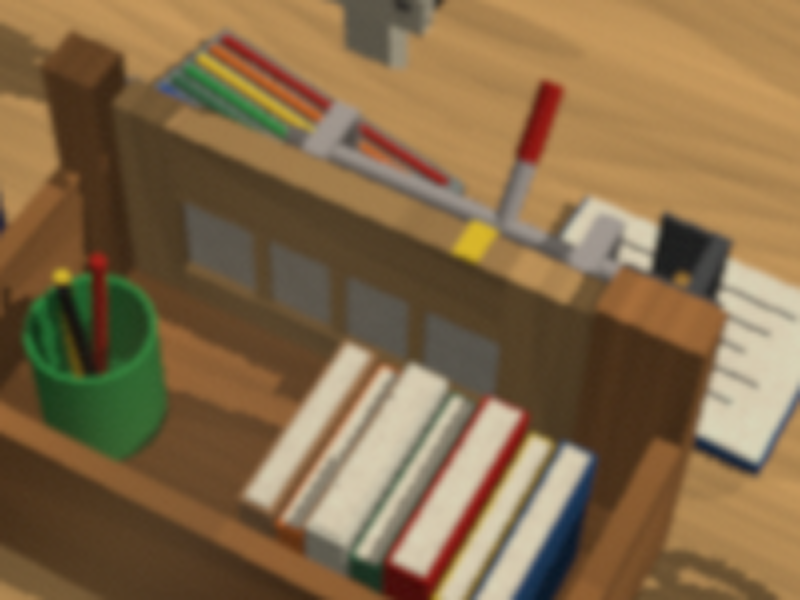

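Run:
```python
from h import *
np.set_printoptions(precision=1,suppress=True)
pic=vision.capture("scene"); T=np.linalg.inv(pic["world_to_cam"]); Ki=np.linalg.inv(pic["camera_matrix"])
def hit(u,v,z):
    d=T[:3,:3]@(Ki@[240+u/4,180+v/4,1]); c=T[:3,3]; return c+d*(z-c[2])/d[2]
g0,g1=hit(115,110,175),hit(592,300,175); l=hit(48,68,190); lf=hit(72,35,190); rf=hit(725,312,190); rfl=hit(622,268,190); rb=hit(600,290,190)
for n,p in zip("g0 g1 l lf rf rfl rb".split(),(g0,g1,l,lf,rf,rfl,rb)): print(n,p)
for a,b in ((g0,g1),(lf,rf),(l,rb)): d=b-a; print(np.degrees(np.arctan2(-d[0],d[1])),np.linalg.norm(d))
# handle tip / root by heights
print("root",hit(510,222,150),"tip",hit(552,88,150+68*np.cos(.55)),hit(552,88,150+68*np.cos(.75)), "redbase",hit(527,162,150+32*np.cos(.6)))
print("yellow",hit(475,240,175))
p2=vision.capture("side")
for P in (pic,p2):
  for d in vision.find_in(P,"handle_grip")[:1]: print(wpt(P,d["xyz"]))
```

```text
g0 [ 618.2 -111.   175. ]
g1 [610.3 119.1 175. ]
l [ 622.2 -142.3  190. ]
lf [ 600.2 -144.2  190. ]
rf [600.3 171.5 190. ]
rfl [600.2 126.3 190. ]
rb [614.7 123.  190. ]
1.9799173241153136 230.2872534374379
-0.012698844395671047 315.667121670751
1.620237614017046 265.39165711356316
root [571.5  64.4 150. ] tip [539.9  64.6 208. ] [532.9  62.  199.8] redbase [557.4  63.8 176.4]
yellow [605.7  62.7 175. ]
[550.   62.9 189.6]
[542.9  64.4 196.6]
```

Call:
{"api": "arm_command", "payload": {
  "deltas": [
    [-0.035,0,-0.01,0],
    [-0.029,0,-0.015,0],
    [0,0,0,8.5],
    [0,0,0,8.5],
    [0,0,0,8.5]
  ],
  "claw": 255
}}

```text
time: 2.0
tool_pos: [499.9, 64.4, 234.8]
tcp_rot: [-1.57, 0.0, -2.021]
contact_force: [-0.2, -1.0, 0.5]
grip_width: 56.4
```

Call:
{"api": "arm_command", "payload": {
  "deltas": [
    [0,0,0,8.5],
    [0,0,0,8.5],
    [0,0,0,8.5],
    [0,0,0,8.5],
    [0,0,0,8.5]
  ]
}}

```text
time: 2.5
tool_pos: [500.0, 64.0, 234.8]
tcp_rot: [-1.571, 0.0, -2.764]
contact_force: [0.4, 0.3, 0.4]
grip_width: 16.4
```

Call:
{"api": "arm_command", "payload": {
  "deltas": [
    [0,0,0,8.5],
    [0,0,0,8.5],
    [0,0,0,4],
    [0,0,0,0]
  ]
}}

```text
time: 2.9
tool_pos: [500.0, 64.0, 234.7]
tcp_rot: [-1.571, 0.0, -3.125]
contact_force: [0.2, -0.2, -0.4]
grip_width: 0.4
```

Call:
{"api": "arm_command", "payload": {
  "deltas": [
    [0,0.041,0,0],
    [0,0,0,0]
  ]
}}

```text
time: 3.1
tool_pos: [497.3, 64.1, 190.1]
tcp_rot: [-1.571, -0.008, -3.122]
contact_force: [-0.5, -1.2, -0.2]
grip_width: 0.4
```

Run:
```python
from h import *
np.set_printoptions(precision=3,suppress=True)
pic=vision.capture("wrist"); print(pic["mount"],pic["camera_matrix"])
cv2.imwrite("pics/w1.png",pic["img"][:,:,::-1])
o,Rm,p=pose(); print(p,o["contact_force"])
for n in ("handle_grip","bolt_axis","handle"):
    for d in vision.find_in(pic,n)[:1]:
        q=np.array(pic["mount"])@np.r_[d["xyz"],1]; print(n,Rm@q[:3]+p,d["confidence"])
```

```text
[[   0.001    0.958    0.286  -76.165]
 [   0.      -0.286    0.958 -149.942]
 [   1.      -0.001   -0.      -0.847]
 [   0.       0.       0.       1.   ]] [[371.648   0.    323.368]
 [  0.    371.648 237.191]
 [  0.      0.      1.   ]]
[498.519  64.067 192.289] [-0.034  0.545  1.181]
handle_grip [545.927  64.663 196.64 ] 0.56
bolt_axis [569.945  61.215 153.396] 0.6
handle [545.511  66.255 198.118] 0.63
```

View pics/w1.png

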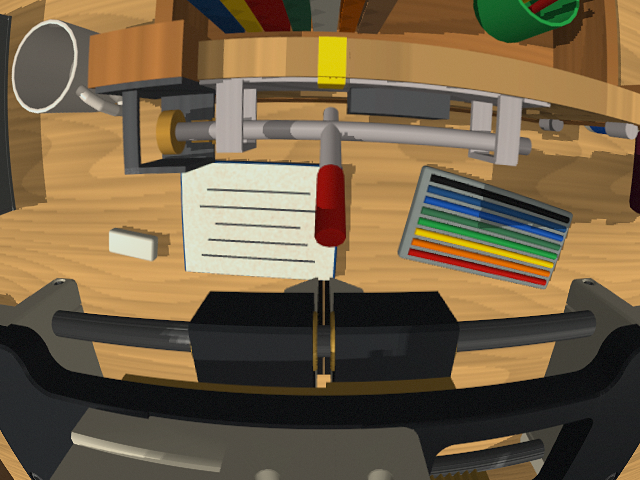

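The wrist view shows the handle's tip at (331,232) and its root at (330,130). The closed fingers at (324,330) are nearly in line with it; the nose is in the keeper at (170,132). Now I'll push the handle up.

Call:
{"api": "arm_command", "payload": {
  "deltas": [
    [-0.015,0,0.0018,0],
    [-0.012,0,0,0],
    [-0.01,0,0,0],
    [-0.008,0,0,0],
    [-0.005,0,0,0]
  ]
}}

```text
time: 3.8
tool_pos: [550.9, 63.1, 194.2]
tcp_rot: [-1.571, 0.001, -3.124]
contact_force: [-0.9, 0.0, 1.3]
grip_width: 0.7
```

Call:
{"api": "arm_command", "payload": {
  "deltas": [
    [-0.004,0,0,0],
    [-0.003,0,0,0],
    [0,0,0,0]
  ]
}}

```text
time: 4.1
tool_pos: [557.2, 63.2, 193.7]
tcp_rot: [-1.571, 0.0, -3.124]
contact_force: [0.6, -0.7, -0.3]
grip_width: 0.7
```

Run:
```python
from h import *
np.set_printoptions(precision=1,suppress=True)
o,Rm,p=pose(); print(p,o["contact_force"])
pic=vision.capture("wrist")
cv2.imwrite("pics/w2.png",pic["img"][60:460,:,::-1])
for n in ("handle_grip","bolt_axis"):
    for d in vision.find_in(pic,n)[:1]:
        q=np.array(pic["mount"])@np.r_[d["xyz"],1]; print(n,Rm@q[:3]+p,d["confidence"])
```

```text
[557.2  63.2 193.7] [ 0.6 -0.7 -0.3]
handle_grip [580.1  64.  212.2] 0.74
bolt_axis [569.8  61.6 148.6] 0.8
```

View pics/w2.png

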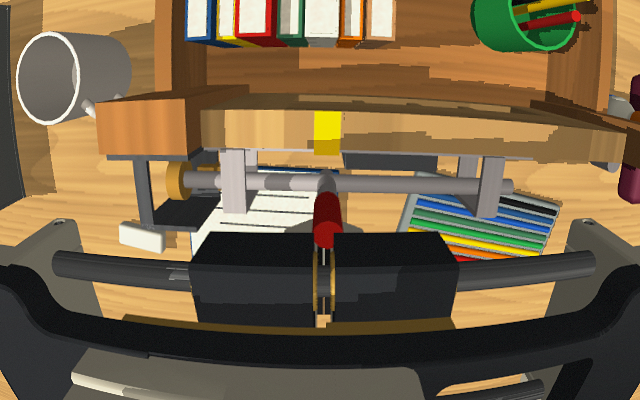

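The handle now stands upright: its tip at crop (328,235) and its root at (326,183) both map to x≈573. I'll back off, open, come in astride it, and grip.

Call:
{"api": "arm_command", "payload": {
  "deltas": [
    [0.012,0,0,0],
    [0,0,0,0],
    [0,0,0,0],
    [0,0,0,0],
    [0,0,0,0]
  ],
  "claw": 130
}}

```text
time: 4.75
tool_pos: [545.4, 63.0, 193.8]
tcp_rot: [-1.571, 0.0, -3.124]
contact_force: [-0.4, 0.1, 0.4]
grip_width: 35.9
```

Call:
{"api": "arm_command", "payload": {
  "deltas": [
    [-0.014,0.002,0.0005,0],
    [-0.014,0,0,0],
    [0,0,0,0]
  ]
}}

```text
time: 5.05
tool_pos: [574.3, 62.9, 191.5]
tcp_rot: [-1.571, 0.001, -3.124]
contact_force: [-0.0, -0.5, -0.0]
grip_width: 44.6
```

Call:
{"api": "arm_command", "payload": {
  "deltas": [
    [0,0,0,0],
    [0,0,0,0],
    [0,0,0,0],
    [0,0,0,0],
    [0,0,0,0]
  ],
  "claw": 255
}}

```text
time: 5.55
tool_pos: [572.9, 62.8, 191.9]
tcp_rot: [-1.57, 0.0, -3.124]
contact_force: [0.0, -0.4, 0.8]
grip_width: 11.4
```

Run:
```python
from h import *
np.set_printoptions(precision=1,suppress=True)
o,Rm,p=pose(); print(p,o["contact_force"],o["grip_width"])
pic=vision.capture("wrist")
cv2.imwrite("pics/w3.png",pic["img"][60:460,:,::-1])
```

```text
[572.9  62.8 191.9] [ 0.  -0.4  0.8] 11.370126768242036
```

View pics/w3.png

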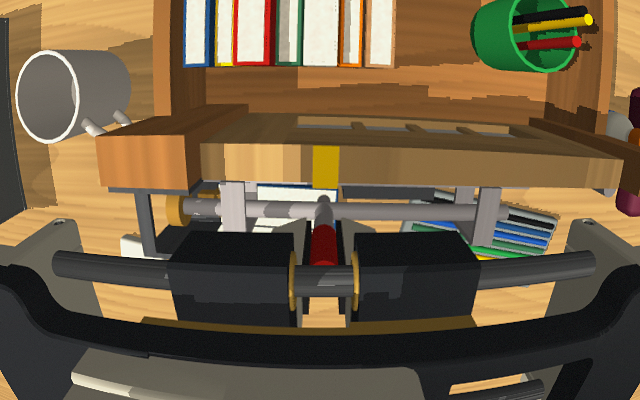

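The handle is gripped (opening 11.4 mm), with red between the pads at crop (325,245). Next I'll lift 10 mm.

Call:
{"api": "arm_command", "payload": {
  "deltas": [
    [0,-0.003,0,0],
    [0,-0.004,0,0],
    [0,-0.003,0,0],
    [0,0,0,0],
    [0,0,0,0]
  ]
}}

```text
time: 6.1
tool_pos: [573.0, 63.0, 201.8]
tcp_rot: [-1.571, -0.0, -3.124]
contact_force: [-0.2, -0.8, -2.6]
grip_width: 11.7
```

Run:
```python
from h import *
np.set_printoptions(precision=1,suppress=True)
o,Rm,p=pose(); print(p,o["contact_force"],o["grip_width"])
pic=vision.capture("wrist")
cv2.imwrite("pics/w4.png",cv2.resize(pic["img"][200:400,120:400,::-1],None,fx=2.8,fy=2.8))
```

```text
[573.   63.  201.8] [-0.2 -0.8 -2.6] 11.69263686695183
```

View pics/w4.png

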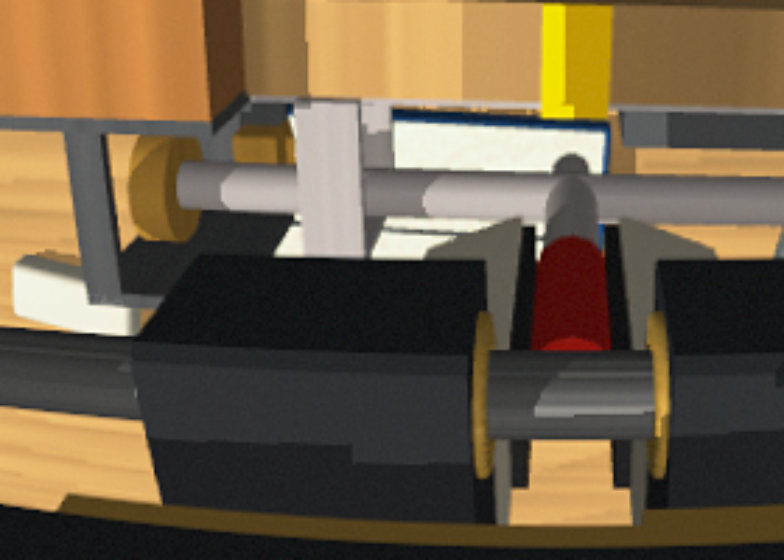

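The z force of −2.6 N is the bolt's weight, so it is raised: its nose, at crop (160,185), is held above the lip. I'll draw it gently now.

Call:
{"api": "arm_command", "payload": {
  "deltas": [
    [0,0,0.002,0],
    [0,0,0.003,0],
    [0,0,0.003,0],
    [0,0,0.003,0],
    [0,0,0,0]
  ]
}}

```text
time: 6.65
tool_pos: [573.1, 51.5, 201.6]
tcp_rot: [-1.571, -0.001, -3.125]
contact_force: [-1.0, 1.1, -2.4]
grip_width: 11.3
```

Forces are small, so I'll continue.

Call:
{"api": "arm_command", "payload": {
  "deltas": [
    [0,0,0.004,0],
    [0,0,0.005,0],
    [0,0,0.005,0],
    [0,0,0.005,0],
    [0,0,0.004,0]
  ]
}}

```text
time: 7.15
tool_pos: [573.3, 28.4, 201.6]
tcp_rot: [-1.571, -0.001, -3.124]
contact_force: [-3.1, 2.0, -2.1]
grip_width: 11.1
```

Call:
{"api": "arm_command", "payload": {
  "deltas": [
    [0,0,0.002,0],
    [0,0,0,0],
    [0,0,0,0]
  ]
}}

```text
time: 7.45
tool_pos: [573.5, 26.5, 201.7]
tcp_rot: [-1.57, -0.0, -3.124]
contact_force: [-4.2, -0.2, -2.5]
grip_width: 11.5
```

Run:
```python
from h import *
np.set_printoptions(precision=2,suppress=True)
o,Rm,p=pose(); print(p,o["contact_force"],o["grip_width"])
pic=vision.capture("wrist")
cv2.imwrite("pics/w5.png",pic["img"][60:460,:,::-1])
# gate swing: hinge (609,-116.4); steps of rotation about hinge
h=np.array([609,-116.4]); r=p[:2]-h
for a in (0.06,0.12,0.18,0.24,0.30,0.345):
    c,s=np.cos(a),np.sin(a); print(a,h+np.array([[c,-s],[s,c]])@r)
print("chord/tool step for 3deg:")
a=np.radians(3);c,s=np.cos(a),np.sin(a); d=np.array([[c,-s],[s,c]])@r-r; print(Rm.T@np.r_[d,0])
```

```text
[573.48  26.49 201.65] [-4.21 -0.24 -2.48] 11.504303309233826
0.06 [564.98  24.11]
0.12 [556.63  21.22]
0.18 [548.48  17.83]
0.24 [540.54  13.96]
0.3 [532.84   9.62]
0.345 [527.25   6.06]
chord/tool step for 3deg:
[7.46 0.01 1.93]
```

View pics/w5.png

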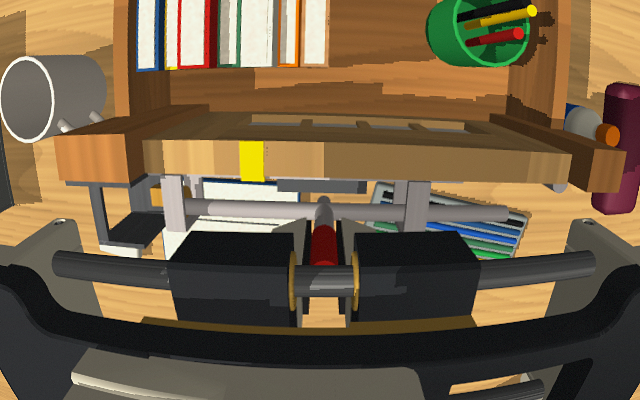

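The bolt is drawn about 36 mm. Its nose, at crop (187,195), is beside the guide and clear of the keeper at (105,215). Now I'll swing the gate about the hinge.

Call:
{"api": "arm_command", "payload": {
  "deltas": [
    [0.005,0,0.0013,-2],
    [0.005,0,0.0013,-2],
    [0.005,0,0.0013,-2],
    [0.005,0,0.0013,-2],
    [0,0,0,0]
  ]
}}

```text
time: 8.0
tool_pos: [554.8, 20.6, 202.3]
tcp_rot: [-1.571, 0.003, -2.984]
contact_force: [1.7, 2.2, -1.9]
grip_width: 11.3
```

Call:
{"api": "arm_command", "payload": {
  "deltas": [
    [0.0062,0,0.0016,-2.5],
    [0.0062,0,0.0016,-2.5],
    [0.0062,0,0.0016,-2.5],
    [0.005,0,0.0013,-2],
    [0.0037,0,0.001,-1.5]
  ]
}}

```text
time: 8.5
tool_pos: [530.2, 7.4, 202.2]
tcp_rot: [-1.57, 0.003, -2.792]
contact_force: [0.7, 1.6, -1.0]
grip_width: 11.8
```

Call:
{"api": "arm_command", "payload": {
  "deltas": [
    [0,0,0,0],
    [0,0,0,0],
    [0,0,0,0],
    [0,0,0,0],
    [0,0,0,0]
  ]
}}

```text
time: 9.0
tool_pos: [529.6, 7.2, 201.8]
tcp_rot: [-1.57, 0.001, -2.793]
contact_force: [1.0, 0.8, -1.3]
grip_width: 11.6
```

Run:
```python
from h import *
np.set_printoptions(precision=2,suppress=True)
o,Rm,p=pose(); print(p,o["contact_force"],o["grip_width"],o["tcp_rot"])
pic=vision.capture("wrist")
for n in ("handle_grip","bolt_axis","bolt_nose"):
    for d in vision.find_in(pic,n)[:1]:
        q=np.array(pic["mount"])@np.r_[d["xyz"],1]; print(n,Rm@q[:3]+p,d["confidence"])
cv2.imwrite("pics/w6.png",pic["img"][60:460,:,::-1])
cv2.imwrite("pics/s6.png",cv2.resize(vision.capture("scene")["img"][170:320,240:440,::-1],(800,600)))
```

```text
[529.6    7.2  201.81] [ 1.04  0.77 -1.27] 11.649200254171895 [-1.57  0.   -2.79]
handle_grip [537.74  13.48 212.94] 0.91
bolt_axis [530.24   9.06 159.98] 0.68
bolt_nose [534.84   5.83 165.91] 0.86
```

View pics/w6.png

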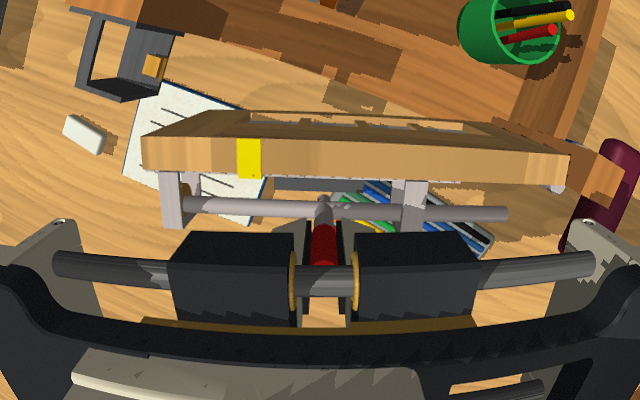

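View pics/s6.png

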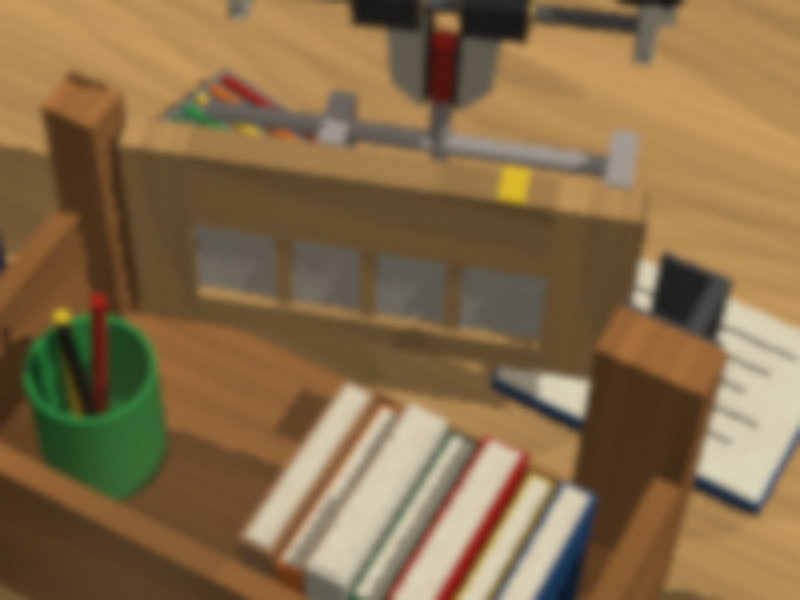

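The gate stands ajar and parallel to the gripper: the tool has turned 0.33 rad. The handle is upright between the pads at (325,245), and the guides sit where they did after the draw, at crop (170,195) and (410,205). I'm handing the job in.

```bash
python3 -c "
from h import *
print(job.close_job()); o,_,p=pose(); print(p,o['grip_width'],o['time'])"
```

```text
the job is handed in; nothing more can be done
None
the job is handed in; nothing more can be done
```

The gate is held ajar at about 0.33 rad (roughly 80 mm at its latch edge), with the bolt drawn and the red handle still gripped. I handed the job in at about 9 s; no verdict is given, so the figures below are my own last checks.

- **Handle:** The tool can only turn about the vertical and could not lean with the stem. So I pushed the handle upright with closed fingers, then gripped it along the bolt. It still stood upright in the last picture.
- **Lift and draw:** I raised the bolt 10 mm, then drew it about 36 mm by tool travel. The force on the tool was never more than about 5 N at any reading. After the draw, the nose showed clear of the keeper.
- **Gate:** I swung it about the hinge with the tool turning along. The tool turned 0.33 rad, and the gate looked parallel to it in the wrist picture. The rack may itself be turned by up to 0.03 rad, which leaves the gate well within limits.
- **Grip:** The finger opening stayed at 11.6 mm on the 12 mm stem. I had no direct reading of the finger force.
- **Bystanders:** Those in the last pictures looked unmoved. I did not measure them, and the mug and glue were not in view.
- **Disagreement:** In the last wrist picture the detector placed the nose at the handle, as it had in the first pictures, so I judged the draw from tool travel and the picture instead.

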